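# Lay out a heap of cheese blocks on two drying boards

## Robot

A 7-joint arm with a two-finger parallel gripper is mounted at the origin on the work surface. World frame = base frame: x ahead of the robot, y to its left, z up, the work surface at z = 0. Lengths are in m, angles in rad, forces in N, time in s.
With the tool pointing down it reaches from about 0.35 to 0.9 m from the base axis. Payload 19.9 kg.
Tool frame: the origin (TCP) lies midway between the tips of the shut fingers; the grasp point (between the pads) lies 19 mm behind it (pinch_z is the distance from the TCP to the grasp point, in m); z points along the fingers, y is the line along which they close (so a half turn about z gives the same grasp; the last joint's range is limited). The gripper opens to 94 mm and grips with 3 to 60 N. Pads are 16 mm wide; open, the fingers measure 119 mm over their backs; the gripper's body (75 mm by 177 mm) begins 78 mm behind the grasp point.
Start: joints at [-1.335, 0.417, -0.01, 1.614, 0.005, 1.111, -0.053], TCP at [0.171, 0.601, 0.205] pointing down, gripper open.
Joint ranges: [-2.81, 2.81], [-0.39, 2.02], [-1.27, 1.25], [0.06, 2.57], [-1.19, 4.33], [0.19, 2], [-2.82, 2.82]. Speed limits (rad/s): [1.89, 1.89, 2.39, 2.39, 3.01, 3.01, 3.01].

## Interface

Orientations are given as a rotation vector (axis times angle).
In Python, from plant import move_ptp, line_to, movej, grip, sleep, inverse_kinematics, sense, snapshot, calibration, Unreachable, close_job, pinch_z gives the robot as it stands. The module is installed in compiled form; this text tells all that it offers. Calls block until the motion is done:
- move_ptp(position, orientation): joint-space move of the TCP to a pose.
- line_to(position, v=0.15, rot=None): straight line of the TCP; rot=None keeps the orientation; v is the mean speed in m/s.
- movej(angles): joint-space move.
- grip(opening, f_grip=None): finger opening in m; f_grip is the grip in N (None keeps the last); returns when the fingers have stopped.
- sleep(seconds).
- inverse_kinematics(position, orientation): joint angles nearest the present ones, or None.
- sense(): the state.
- snapshot(name): name is "scene" or "top" or "wrist"; returns the picture (400x640x3 uint8, red, green, blue); there is no depth.
- calibration(name): a dict with "fx", "fy", "cx", "cy" (pixels), "R" (3x3) and "t" (3): a world point X has camera coordinates R X + t; the wrist camera has in their place "hand_eye" (4x4, takes a point from camera to tool coordinates, whose origin is the TCP and whose axes are the flange's). Camera axes: x right, y down, z forward; pixel columns grow to the right and rows downward; lengths in m; the calibration is good to about 2 mm. A picture is of the moment at which its call begins: read the wrist's pose just before it. calibration takes no time and is no camera call.
A pose or a line that the arm cannot do raises Unreachable and nothing moves.
- close_job(): hands the job in; it is judged then, once.
The state is a dict: "clock": time; "qpos": joint angles; "joint_vel": joint speeds; "joint_efforts": joint torques, N m; "ee_pos": TCP position; "eef_rot": TCP orientation; "force": force on the tool from outside, world axes, zero at the start; "ft_torque": the same for the moment, N m; "finger_gap": finger opening in m; "grip_force": force on a finger pad.
Only numpy, scipy, OpenCV 4.12 (cv2) and the standard library are available. Lean on these libraries where they do the work, as an engineer would, in place of code of your own. Each camera call takes 0.05 s, during which the arm holds its last target. There are 200 camera calls.

## Task

First push the loose drying board fully home, so that its far edge lies flush along the steel back ledge and its side is butted against the fixed board with no gap. Then spread the heap of cheese blocks out over the two boards in a single even layer: every block lying flat, wholly on the boards, with at least 2 cm of clear space to each neighbour. Leave the jars, the bowl and the spatula alone.

Things in the scene. Friction and masses are not known exactly. Their poses are not given: they have to be found in the camera images.
- fixed_board: the fixed wooden drying board, 220 mm (its x, away from the robot) x 260 mm (its y) x 24 mm thick, fast to the counter and to the steel ledge along its far edge. Origin at the centre of its underside, on the counter. The heap lies near its front edge: a row of four blocks along its y, nearly touching, three across them, up to two on top. Block sides facing the board's x are free to grip.
- ledge (a point): middle of the top front edge of the steel back ledge, fixed to the fixed board and turned with it. The ledge's front face is a straight stop along y, flush with the fixed board's far edge (board x = +110 mm), 44 mm high above the counter, 18 mm thick, from y = -130 to +430 mm in the fixed board's frame, so it runs on past that board to the left.
- loose_board: the loose wooden drying board to the left of the fixed one, same size (220 x 260 x 24 mm), 0.6 kg, lying flat on the counter, no ledge; it slides when pushed at an edge (3 to 8 N). Origin at the centre of its underside, axes as for the fixed board. Home, its origin is at (0, 260, 0) mm in the fixed board's frame.
- joint_far (a point): top corner of the loose board at its far end (x = +110 mm), on the side towards the fixed board (y = -130 mm)
- joint_near (a point): top corner of the loose board at its near end (x = -110 mm), on the side towards the fixed board (y = -130 mm)
- outer_far (a point): top corner of the loose board at its far end (x = +110 mm), on the side away from the fixed board (y = +130 mm)
- block1: a square block of hard cheese, 60 x 60 x 32 mm, about 0.12 kg, all blocks alike. Origin at its centre, z through its thickness (32 mm), x and y along its square sides. Lying flat on a board its origin is 40 mm above the counter. Starts in the bottom row of the heap, on the fixed board.
- block2: a square block of hard cheese, 60 x 60 x 32 mm, about 0.12 kg, all blocks alike. Origin at its centre, z through its thickness (32 mm), x and y along its square sides. Lying flat on a board its origin is 40 mm above the counter. Starts in the bottom row of the heap, on the fixed board.
- block3: a square block of hard cheese, 60 x 60 x 32 mm, about 0.12 kg, all blocks alike. Origin at its centre, z through its thickness (32 mm), x and y along its square sides. Lying flat on a board its origin is 40 mm above the counter. Starts in the bottom row of the heap, on the fixed board.
- block4: a square block of hard cheese, 60 x 60 x 32 mm, about 0.12 kg, all blocks alike. Origin at its centre, z through its thickness (32 mm), x and y along its square sides. Lying flat on a board its origin is 40 mm above the counter. Starts in the bottom row of the heap, on the fixed board.
- block5: a square block of hard cheese, 60 x 60 x 32 mm, about 0.12 kg, all blocks alike. Origin at its centre, z through its thickness (32 mm), x and y along its square sides. Lying flat on a board its origin is 40 mm above the counter. Starts in the second layer of the heap, across two of the bottom row.
- block6: a square block of hard cheese, 60 x 60 x 32 mm, about 0.12 kg, all blocks alike. Origin at its centre, z through its thickness (32 mm), x and y along its square sides. Lying flat on a board its origin is 40 mm above the counter. Starts in the second layer of the heap, across two of the bottom row.
- block7: a square block of hard cheese, 60 x 60 x 32 mm, about 0.12 kg, all blocks alike. Origin at its centre, z through its thickness (32 mm), x and y along its square sides. Lying flat on a board its origin is 40 mm above the counter. Starts in the second layer of the heap, across two of the bottom row.
- block8: a square block of hard cheese, 60 x 60 x 32 mm, about 0.12 kg, all blocks alike. Origin at its centre, z through its thickness (32 mm), x and y along its square sides. Lying flat on a board its origin is 40 mm above the counter. Starts on top of the heap; may be absent.
- block9: a square block of hard cheese, 60 x 60 x 32 mm, about 0.12 kg, all blocks alike. Origin at its centre, z through its thickness (32 mm), x and y along its square sides. Lying flat on a board its origin is 40 mm above the counter. Starts on top of the heap; may be absent.
- block10: a square block of hard cheese, 60 x 60 x 32 mm, about 0.12 kg, all blocks alike. Origin at its centre, z through its thickness (32 mm), x and y along its square sides. Lying flat on a board its origin is 40 mm above the counter. Starts lying alone on the fixed board between the heap and the ledge; may be absent.
- jar_a: bystander: a lidded jar, 76 mm across, 110 mm tall, on the left; origin at the centre of its underside
- jar_b: bystander: a lidded jar, 72 mm across, 100 mm tall, to the right of the fixed board; origin at the centre of its underside
- spatula: bystander: a wooden-handled spatula, 240 mm long, lying on the counter to the right of the fixed board; origin at the middle of its underside
- bowl: bystander: a white bowl, 140 mm across, 55 mm high, on the left; origin at the centre of its underside
Not all that is in view belongs to the job. What is shaped like the block7 but pink is not meant.

How it is judged:
On the way, in this order (a step that is already met when the one before it is completed fails the run):
1. the loose board is home: against the ledge and against the fixed board (y of each of joint_far, joint_near in the frame of fixed_board below 0.134 m and x of each of joint_far, outer_far in the frame of fixed_board above 0.106 m), for 0.2 s.
2. after that, all blocks are spread in a single layer over the boards (z of block1 in the frame of fixed_board between 0.034 and 0.046 m and x of block1 in the frame of fixed_board between -0.086 and 0.086 m and y of block1 in the frame of fixed_board between -0.106 and 0.366 m and horizontal distance between block1 and block2 above 0.075 m and horizontal distance between each of block1, block2 and block3 above 0.075 m and horizontal distance between each of block1, block2, block3 and block4 above 0.075 m and horizontal distance between each of block1, block2, block3, block4 and block5 above 0.075 m and horizontal distance between each of block1, block2, block3, block4, block5 and block6 above 0.075 m and horizontal distance between each of block1, block2, block3, block4, block5, block6 and block7 above 0.075 m and horizontal distance between each of block1, block2, block3, block4, block5, block6, block7 and block8 above 0.075 m and horizontal distance between each of block1, block2, block3, block4, block5, block6, block7, block8 and block9 above 0.075 m and horizontal distance between each of block1, block2, block3, block4, block5, block6, block7, block8, block9 and block10 above 0.075 m and z of block2 in the frame of fixed_board between 0.034 and 0.046 m and x of block2 in the frame of fixed_board between -0.086 and 0.086 m and y of block2 in the frame of fixed_board between -0.106 and 0.366 m and z of block3 in the frame of fixed_board between 0.034 and 0.046 m and x of block3 in the frame of fixed_board between -0.086 and 0.086 m and y of block3 in the frame of fixed_board between -0.106 and 0.366 m and z of block4 in the frame of fixed_board between 0.034 and 0.046 m and x of block4 in the frame of fixed_board between -0.086 and 0.086 m and y of block4 in the frame of fixed_board between -0.106 and 0.366 m and z of block5 in the frame of fixed_board between 0.034 and 0.046 m and x of block5 in the frame of fixed_board between -0.086 and 0.086 m and y of block5 in the frame of fixed_board between -0.106 and 0.366 m and z of block6 in the frame of fixed_board between 0.034 and 0.046 m and x of block6 in the frame of fixed_board between -0.086 and 0.086 m and y of block6 in the frame of fixed_board between -0.106 and 0.366 m and z of block7 in the frame of fixed_board between 0.034 and 0.046 m and x of block7 in the frame of fixed_board between -0.086 and 0.086 m and y of block7 in the frame of fixed_board between -0.106 and 0.366 m and z of block8 in the frame of fixed_board between 0.034 and 0.046 m and x of block8 in the frame of fixed_board between -0.086 and 0.086 m and y of block8 in the frame of fixed_board between -0.106 and 0.366 m and z of block9 in the frame of fixed_board between 0.034 and 0.046 m and x of block9 in the frame of fixed_board between -0.086 and 0.086 m and y of block9 in the frame of fixed_board between -0.106 and 0.366 m and z of block10 in the frame of fixed_board between 0.034 and 0.046 m and x of block10 in the frame of fixed_board between -0.086 and 0.086 m and y of block10 in the frame of fixed_board between -0.106 and 0.366 m), for 0.2 s.
At the end, for the whole second after the job is handed in: Loose board within 4 mm of the ledge and of the fixed board at both ends; every block flat on the boards (centre 34 to 46 mm up, at least 24 mm inside the outer edges of the pair), centres of any two blocks over 75 mm apart; all at rest (all of step 1 and all of step 2 and linear speed of each of block1, block2, block3, block4, block5, block6, block7, block8, block9, block10, loose_board below 0.03 m/s); the robot touches nothing.
It fails at once if a bystander (jar, bowl or spatula) is moved by more than 3 cm (distance of any of jar_a, jar_b, spatula, bowl from where it was at the start of the episode above 0.03 m).
Of block8, block9, block10 only 1 to 3 are there at a start; the rules pass over those that are not, and their reading is None.
At some moment in a run one of block1, block2, block3, block4, block5, block6, block7, block8, block9, block10 may be knocked a few centimetres aside while the robot is not near it.
Once in a run the grip may slacken for a moment while it holds something.
It also fails if it takes over 208 s, if anything falls off the work surface, if the arm or the gripper's body presses on something with over 40 N, if the wrist force passes 120 N, or if a joint passes its speed limit or range.

## Working session

There is one attempt and no reset: what is moved stays moved. The work goes in short steps, each a Python script; the robot and the scene stay as the last script left them, time stands still between calls to the robot, and variables do not carry over. Pictures are saved under pics/ and viewed, at most 14 in all, crops included, and the job is handed in when it is done.

```bash
mkdir -p pics; ls
python3 - <<'E'
from plant import *
import cv2,numpy as np
for n in("scene","top"):
    im=snapshot(n); cv2.imwrite(f"pics/{n}0.png",im[:,:,::-1]); c=calibration(n); print(n,{k:np.round(v,3).tolist() for k,v in c.items()})
print(calibration("wrist")); s=sense(); print(s["clock"],s["ee_pos"],s["eef_rot"],s["force"],pinch_z)
E
```

```text
pics
scene {'fx': 387.789, 'fy': 387.789, 'cx': 315.239, 'cy': 206.278, 'R': [[0.002, 1.0, 0.016], [0.649, 0.011, -0.761], [-0.761, 0.012, -0.649]], 't': [-0.034, -0.277, 1.661]}
top {'fx': 514.555, 'fy': 514.555, 'cx': 318.414, 'cy': 203.857, 'R': [[-0.022, -1.0, 0.013], [-0.989, 0.02, -0.149], [0.148, -0.016, -0.989]], 't': [0.025, 0.546, 1.856]}
{'fx': 328.2883360697381, 'fy': 328.2883360697381, 'cx': 321.42543932666825, 'cy': 197.01372177346607, 'hand_eye': array([[ 5.30305110e-04, -9.71373122e-01, -2.37558363e-01,
         6.78707241e-02],
       [ 9.99999815e-01,  5.86258362e-04, -1.64888339e-04,
         8.84169890e-04],
       [ 2.99438677e-04, -2.37558231e-01,  9.71373253e-01,
        -1.79668987e-01],
       [ 0.00000000e+00,  0.00000000e+00,  0.00000000e+00,
         1.00000000e+00]])}
0.1 [0.17067787 0.60089685 0.20491358] [-4.33362983e-01 -3.11146369e+00  1.69602389e-03] [ 0.23561446 -0.54848323  0.41015268] 0.0188
```

View pics/top0.png

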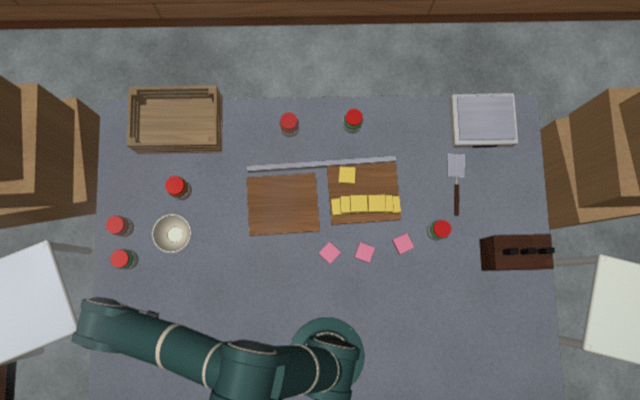

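View pics/scene0.png

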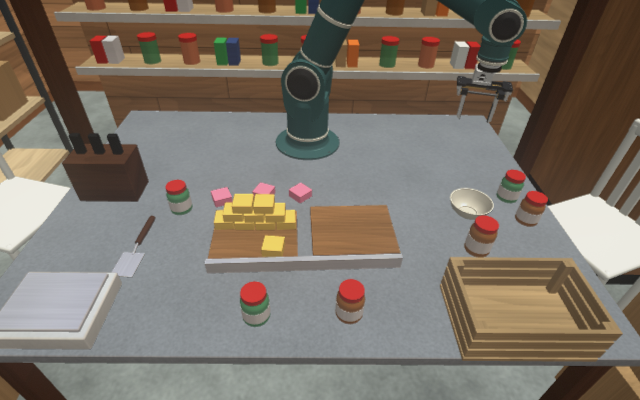

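The top view shows the loose board at (283,204), the fixed board at (364,193), and the ledge from (247,167) to (396,158). The yellow heap is a row at (332–400,204), with a lone yellow block at (347,175). In the scene view the heap has layers of 4, 3 and 2, so there are 10 blocks. Things that could be mistaken for blocks are the pink ones on the counter at top px (330,252), (365,252) and (403,243), and I reject those. Next I take a close look with the wrist camera.

```bash
cat > h.py <<'E'
from plant import *
import cv2,numpy as np
from scipy.spatial.transform import Rotation as Ro
def rot(yaw):  # tool down, tool y (closing) at angle yaw+90deg; tool x along yaw
    c,s=np.cos(yaw),np.sin(yaw)
    return Ro.from_matrix(np.array([[c,s,0],[s,-c,0],[0,0,-1]])).as_rotvec()
def cam(name,s=None):
    c=calibration(name); K=np.array([[c["fx"],0,c["cx"]],[0,c["fy"],c["cy"]],[0,0,1]])
    if name=="wrist":
        T=np.eye(4); T[:3,:3]=Ro.from_rotvec(s["eef_rot"]).as_matrix(); T[:3,3]=s["ee_pos"]
        M=T@c["hand_eye"]; return K,M[:3,:3],M[:3,3]
    R=np.array(c["R"]); return K,R.T,-R.T@np.array(c["t"])
def ray(C,uv,z):
    K,R,o=C; uv=np.atleast_2d(np.asarray(uv,float)); d=np.c_[uv,np.ones(len(uv))]@np.linalg.inv(K).T@R.T
    return (o+d*((z-o[2])/d[:,2])[:,None])[:,:2]
def proj(C,P):
    K,R,o=C; q=(np.atleast_2d(P)-o)@R@K.T; return q[:,:2]/q[:,2:]
def shot(tag,name="wrist"):
    s=sense(); C=cam(name,s); im=snapshot(name)[:,:,::-1].copy(); cv2.imwrite(f"pics/{tag}.png",im); return im,C
E
python3 - <<'E'
from h import *
C=cam("top")
print("fixed",ray(C,[[328,167],[397,163],[401,221],[331,224]],.024).round(3).tolist())
print("loose",ray(C,[[247,177],[316,173],[320,234],[250,236]],.024).round(3).tolist())
print("jars",ray(C,[[176,186],[171,233],[441,230],[457,185]],.05).round(3).tolist())
p=ray(C,[[324,197]],.03)[0];print(p)
for yaw in(0,np.pi,np.pi/2,-np.pi/2):
    q=inverse_kinematics([p[0]-.08,p[1],.40],rot(yaw)); print(yaw,None if q is None else np.round(q,2))
E
```

```text
fixed [[0.688, -0.026], [0.699, -0.286], [0.478, -0.291], [0.472, -0.031]]
loose [[0.656, 0.279], [0.666, 0.02], [0.436, 0.01], [0.434, 0.268]]
jars [[0.622, 0.536], [0.449, 0.55], [0.439, -0.431], [0.605, -0.5]]
[ 0.57312457 -0.00760129]
0 [-0.87  0.05  0.87  1.66 -0.04  1.45 -1.57]
3.141592653589793 [-0.74  0.05  0.73  1.66 -0.03  1.45  1.56]
1.5707963267948966 [-0.77  0.05  0.76  1.66 -0.03  1.45 -0.01]
-1.5707963267948966 None
```

Run:
```python
from h import *
s=sense();line_to([s["ee_pos"][0],s["ee_pos"][1],.36])
for x,z in((.63,.36),(.6,.36),(.57,.36)):
    try: move_ptp([x,-.01,z],rot(0)); break
    except Unreachable: print("x",x)
print(sense()["ee_pos"],sense()["qpos"],sense()["clock"])
im,C=shot("w1")
```

```text
[ 0.63005394 -0.00903196  0.35988319] [-0.62489521  0.43111848  0.8590404   1.40592199 -0.32457938  1.45060961
 -1.34211681] 3.9833
```

View pics/w1.png

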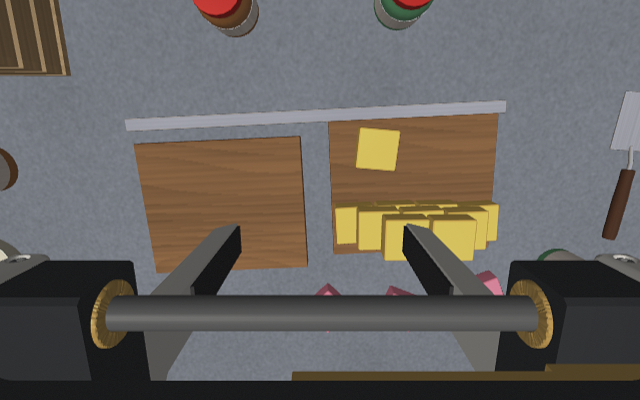

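The wrist view shows the fixed-board corners at (329,123), (497,113) and (333,254), and the loose-board corners at (135,143), (300,137), (307,266) and (156,272). The lone block is at (378,149), with the stacked heap at (335–498,205–262) and the pink blocks in front on the counter.

```bash
cat >> h.py <<'E'
def subpix(im,pts):
    g=cv2.cvtColor(im,cv2.COLOR_BGR2GRAY); p=np.array(pts,np.float32).reshape(-1,1,2)
    return cv2.cornerSubPix(g,p,(4,4),(-1,-1),(3,40,.01)).reshape(-1,2)
E
python3 - <<'E'
from h import *
s=sense(); C=cam("wrist",s); im=cv2.imread("pics/w1.png")
F=[[329,123],[497,113],[333,254]]; L=[[135,143],[300,137],[307,266],[156,272]]
f=subpix(im,F); l=subpix(im,L); print(f.round(1).tolist(),l.round(1).tolist())
f=ray(C,f,.024); l=ray(C,l,.024); print(f.round(4).tolist()); print(l.round(4).tolist())
d=f[0]-f[1]; e=f[0]-f[2]; print("fixed len",np.linalg.norm(d),np.linalg.norm(e),"yaw",np.arctan2(-d[0],d[1]),np.arctan2(e[1],e[0]))
for a,b in((0,1),(3,2),(0,3),(1,2)): v=l[a]-l[b]; print(np.linalg.norm(v),np.arctan2(-v[0],v[1]),np.arctan2(v[1],v[0]))
lg=ray(C,[[127,130],[506,111]],.0),ray(C,[[127,120],[506,101]],.044); print("ledge",lg)
E
python3 - <<'E'
import cv2;im=cv2.imread("pics/w1.png");cv2.imwrite("pics/w1c.png",cv2.resize(im[95:290,320:510],None,fx=4,fy=3,interpolation=2)[:600,:800])
E
```

```text
[[327.6000061035156, 121.0999984741211], [498.20001220703125, 112.19999694824219], [333.6000061035156, 254.10000610351562]] [[133.0, 143.0], [299.79998779296875, 135.5], [307.20001220703125, 265.70001220703125], [156.10000610351562, 272.5]]
[[0.693, -0.0178], [0.7068, -0.2773], [0.4743, -0.0295]]
[[0.6591, 0.2843], [0.6712, 0.025], [0.4529, 0.0153], [0.4396, 0.2742]]
fixed len 0.2598241438192472 0.21907457305214048 yaw 0.052983740726276186 0.05338670730267285
0.2595850206479634 0.04660355739723868 1.6173998841921353
0.2592555693099309 0.051084192793118155 1.6218805195880148
0.21973533713361704 -1.5251131869692187 0.04568313982567782
0.21857427131173396 -1.5266372589478738 0.04415906784702272
ledge (array([[ 0.67801888,  0.30478798],
       [ 0.70896085, -0.30192172]]), array([[ 0.69418972,  0.27725128],
       [ 0.72222213, -0.276076  ]]))
```

View pics/w1c.png

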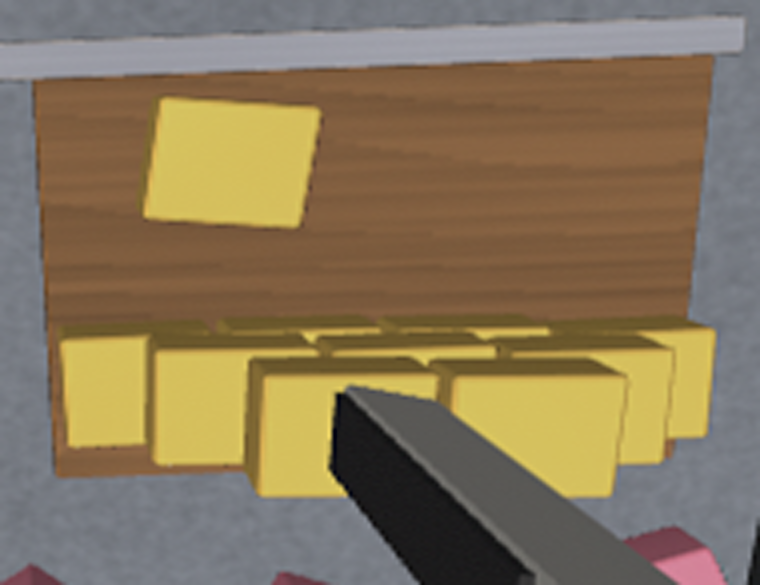

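The crop shows the lone block clear of the ledge, with the yellow heap in layers of 4, 3 and 2. All of it is yellow and sits on the fixed board, so this is the right pile. Measured lengths match the nominal sizes, so I'm starting the push.

```bash
cat >> h.py <<'E'
FY=.0532; FC=np.array([.5905,-.1534]); FR=np.array([[np.cos(FY),-np.sin(FY)],[np.sin(FY),np.cos(FY)]])
def W(x,y): return FC+FR@[x,y]
def toF(p): return (np.atleast_2d(p)-FC)@FR
def go(x,y,z,yaw=None,v=.25):
    p=[*W(x,y),z]
    if yaw is None: line_to(p,v)
    else: move_ptp(p,rot(FY+yaw))
def pushto(a,b,z,fmax,step=.003):
    a,b=np.array(a),np.array(b); n=int(np.ceil(np.linalg.norm(b-a)/step)); f0=np.array(sense()["force"]); log=[]
    for i in range(1,n+1):
        p=a+(b-a)*i/n; go(*p,z,v=.04); f=np.linalg.norm((np.array(sense()["force"])-f0)[:2]); log.append(round(float(f),1))
        if f>fmax: break
    print("end",p.round(4),log); return p
E
python3 - <<'E'
from h import *
grip(.09,20)
go(-.17,.305,.15,0); go(-.17,.305,.014)
pushto((-.155,.305),(-.10,.305),.014,14)
print(sense()["clock"]); go(-.16,.305,.014); go(-.16,.305,.2)
go(0,.50,.2,np.pi/2); go(0,.50,.014)
pushto((0,.46),(0,.38),.014,14)
print(sense()["clock"]); go(0,.45,.014); go(0,.45,.36)
move_ptp([.63,-.01,.36],rot(0)); im,C=shot("w2"); print(sense()["clock"])
E
```

```text
end [-0.1174  0.305 ] [0.5, 0.7, 1.0, 1.7, 1.0, 2.2, 1.9, 2.7, 1.5, 2.0, 1.9, 2.2, 18.3]
9.925
end [0.     0.3948] [0.4, 0.5, 0.6, 1.1, 0.8, 1.1, 0.7, 1.9, 1.4, 1.8, 1.1, 1.6, 1.4, 0.9, 2.5, 1.4, 1.1, 1.1, 1.1, 2.0, 8.5, 20.5]
19.8833
23.025
```

View pics/w2.png

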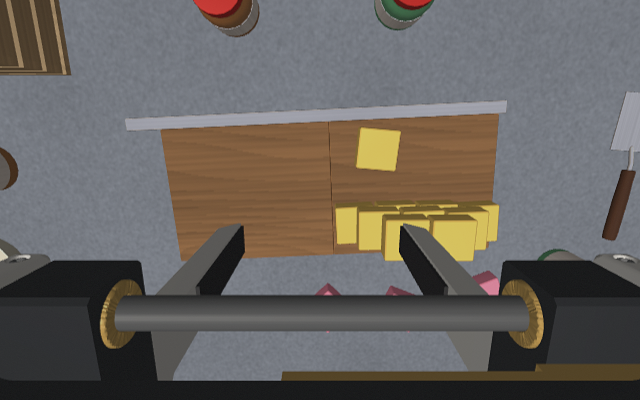

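The loose board sits against both stops: its joint line runs from (330,122) to (333,254) and its far edge starts at (162,130). The heap is unchanged. Next I check the numbers and locate the top blocks.

```bash
cat >> h.py <<'E'
YG=np.pi/2
def pick(x,y,layer,dy=0):
    z=.04+.032*layer-.012
    s=sense()["ee_pos"]; 
    if s[2]<.17: line_to([s[0],s[1],.19],.4)
    grip(.092,25); go(x,y,.19,YG); go(x,y,z+.03,v=.25); go(x,y,z,v=.08); grip(.04,25)
    g=sense()["finger_gap"]; go(x,y,.19 if layer else .17,v=.25); g2=sense()["finger_gap"]
    print("pick",x,y,"gap",round(g,4),round(g2,4),"t",sense()["clock"]); return abs(g2-.06)<.006
def place(x,y):
    go(x,y,.17,YG); go(x,y,.06,v=.25); go(x,y,.0295,v=.06)
    g=sense()["finger_gap"]; grip(.08); go(x,y,.17,v=.3); print("place",x,y,"gap",round(g,4),"t",round(sense()["clock"],1)); return abs(g-.06)<.006
def look(tag):
    s=sense()["ee_pos"]
    if s[2]<.17: line_to([s[0],s[1],.19],.4)
    move_ptp([.63,-.01,.36],rot(0)); return shot(tag)
E
python3 - <<'E'
from h import *
im,C=cv2.imread("pics/w2.png"),cam("wrist",sense())
print("loose far/out, near/out, ledge line",toF(ray(C,subpix(im,[[162,130],[183,262],[330,122]]),.024)).round(4).tolist())
c=lambda P:[(320+X/4,95+Y/3) for X,Y in P]
for n,P,z in (("topL",[(262,373),(437,373),(262,497)],.12),("topR",[(452,375),(627,375),(610,497)],.12),("2L",[(155,348),(155,465)],.088),("2R",[(672,348),(662,462)],.088),("bL",[(62,337),(68,447)],.056),("bR",[(714,327),(708,438)],.056),("lone",[(162,98),(320,108),(300,228),(145,216)],.056)):
    print(n,toF(ray(C,c(P),z)).round(3).tolist())
for x,y in((.05,-.09),(-.06,-.09),(.05,.33),(-.05,.33)):
  for z in(.028,.19):
    q=inverse_kinematics([*W(x,y),z],rot(FY+YG)); print(x,y,z,None if q is None else np.round(q,2))
E
```

```text
loose far/out, near/out, ledge line [[0.1104, 0.389], [-0.1097, 0.3801], [0.1096, 0.1308]]
topL [[-0.021, 0.061], [-0.024, 0.002], [-0.081, 0.061]]
topR [[-0.025, -0.003], [-0.028, -0.061], [-0.086, -0.059]]
2L [[-0.017, 0.093], [-0.077, 0.094]]
2R [[-0.026, -0.092], [-0.084, -0.092]]
bL [[-0.019, 0.125], [-0.079, 0.125]]
bR [[-0.026, -0.123], [-0.086, -0.126]]
lone [[0.099, 0.084], [0.091, 0.027], [0.033, 0.034], [0.042, 0.092]]
0.05 -0.09 0.028 [ 0.01  0.77  0.45  1.57 -0.4   0.9   0.66]
0.05 -0.09 0.19 [-0.05  0.6   0.56  1.47 -0.33  1.17  0.61]
-0.06 -0.09 0.028 [ 0.01  0.63  0.49  1.84 -0.41  0.77  0.77]
-0.06 -0.09 0.19 [-0.11  0.43  0.65  1.74 -0.29  1.07  0.68]
0.05 0.33 0.028 [-0.65  0.71  0.45  1.69 -0.39  0.84  0.03]
0.05 0.33 0.19 [-0.71  0.52  0.54  1.58 -0.29  1.12 -0.05]
-0.05 0.33 0.028 [-0.77  0.58  0.5   1.94 -0.41  0.72  0.03]
-0.05 0.33 0.19 [-0.88  0.35  0.62  1.83 -0.23  1.03 -0.11]
```

Run:
```python
from h import *
for p,q in (((-.052,.031,2),(.048,.335)),((-.055,-.031,2),(-.05,.325))):
    if not pick(*p): print("BAD");break
    if not place(*q): print("BADPLACE");break
im,C=look("w3"); print(sense()["clock"])
```

```text
pick -0.052 0.031 gap 0.0601 0.0599 t 26.975
place 0.048 0.335 gap 0.0602 t 30.6
pick -0.055 -0.031 gap 0.06 0.0598 t 34.5167
place -0.05 0.325 gap 0.0605 t 38.2
39.425
```

```bash
python3 -c "
import cv2;im=cv2.imread('pics/w3.png');cv2.imwrite('pics/w3c.png',cv2.resize(im[95:295,130:530],None,fx=2,fy=2.9,interpolation=2))"
```

```text
(no output)
```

View pics/w3c.png

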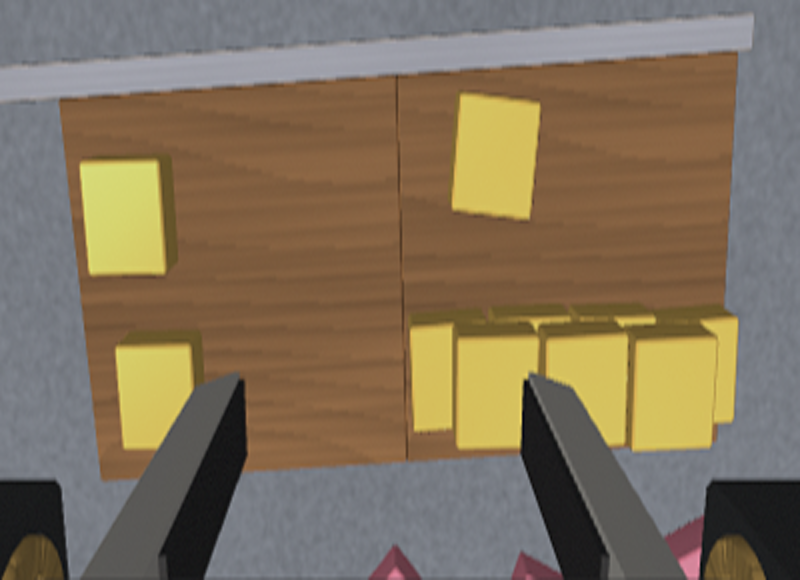

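The first two blocks lie at crop px (125,215) and (158,395). The joint at (400,80)–(405,455) is closed, and the second layer is three blocks at (497,390), (585,390) and (672,390). Next come the three second-layer blocks.

Run:
```python
from h import *
for p,q in (((-.049,.063,1),(.048,.25)),((-.052,0,1),(-.05,.205)),((-.055,-.062,1),(.048,.165))):
    if not pick(*p): print("BAD");break
    if not place(*q): print("BADPLACE");break
im,C=look("w4"); print(sense()["clock"])
cv2.imwrite('pics/w4c.png',cv2.resize(im[95:295,130:530],None,fx=2,fy=2.9,interpolation=2))
```

```text
pick -0.049 0.063 gap 0.0598 0.0599 t 43.725
place 0.048 0.25 gap 0.0601 t 47.0
pick -0.052 0 gap 0.0595 0.0599 t 50.7917
place -0.05 0.205 gap 0.06 t 54.0
pick -0.055 -0.062 gap 0.0599 0.0598 t 57.8333
place 0.048 0.165 gap 0.0597 t 61.2
62.6583
```

View pics/w4c.png

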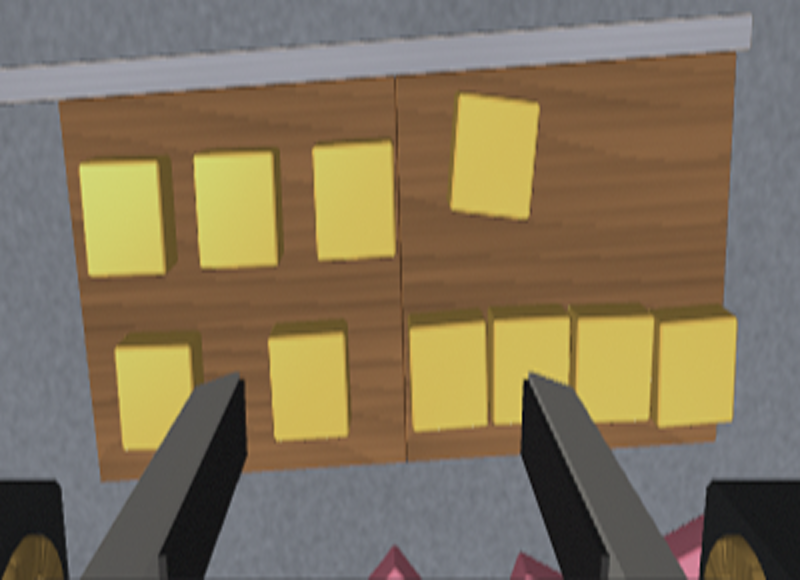

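Nine of the blocks are now on the wood: five on the loose board, the lone one at (495,155), and the bottom row at (448–695,370). Next I move the two middle blocks of the row, then measure all of them.

```bash
cat >> h.py <<'E'
def blocks(im,C):
    h=cv2.cvtColor(im,cv2.COLOR_BGR2HSV); m=cv2.inRange(h,(18,90,160),(35,255,255)); m=cv2.morphologyEx(m,cv2.MORPH_OPEN,np.ones((3,3)))
    out=[]
    for c in cv2.findContours(m,0,1)[0]:
        if cv2.contourArea(c)<400: continue
        r=cv2.minAreaRect((toF(ray(C,c[:,0],.056))*1e4).astype(np.float32)); out.append((np.round(np.array(r[0])/1e4,3).tolist(),np.round(np.array(r[1])/1e4,3).tolist(),round(r[2],1)))
    for o in sorted(out,key=lambda o:o[0][1]): print(*o)
    P=np.array([o[0] for o in out]); D=np.linalg.norm(P[:,None]-P[None],axis=2)+np.eye(len(P)); print(len(P),"min dist",D.min())
E
python3 - <<'E'
from h import *
for p,q in (((-.054,-.031,0),(.048,-.06)),((-.051,.033,0),(-.052,0.0))):
    if not pick(*p): print("BAD");break
    if not place(*q): print("BADPLACE");break
im,C=look("w5"); print(sense()["clock"]); blocks(im,C)
cv2.imwrite('pics/w5c.png',cv2.resize(im[95:295,130:530],None,fx=2,fy=2.9,interpolation=2))
E
```

```text
pick -0.054 -0.031 gap 0.06 0.06 t 67.2667
place 0.048 -0.06 gap 0.0597 t 70.2
pick -0.051 0.033 gap 0.0602 0.0594 t 73.7083
place -0.052 0.0 gap 0.0595 t 76.4
78.05
[-0.056, -0.095] [0.059, 0.059] 0.6
[0.049, -0.06] [0.059, 0.059] 88.7
[-0.051, -0.001] [0.058, 0.059] 89.4
[0.066, 0.06] [0.059, 0.058] 82.2
[-0.049, 0.096] [0.059, 0.059] 0.7
[0.049, 0.163] [0.059, 0.059] 89.3
[-0.049, 0.205] [0.058, 0.059] 89.6
[0.049, 0.251] [0.058, 0.059] 88.5
[-0.049, 0.324] [0.059, 0.059] 88.2
[0.049, 0.336] [0.058, 0.059] 88.0
10 min dist 0.08500000000000002
```

View pics/w5c.png

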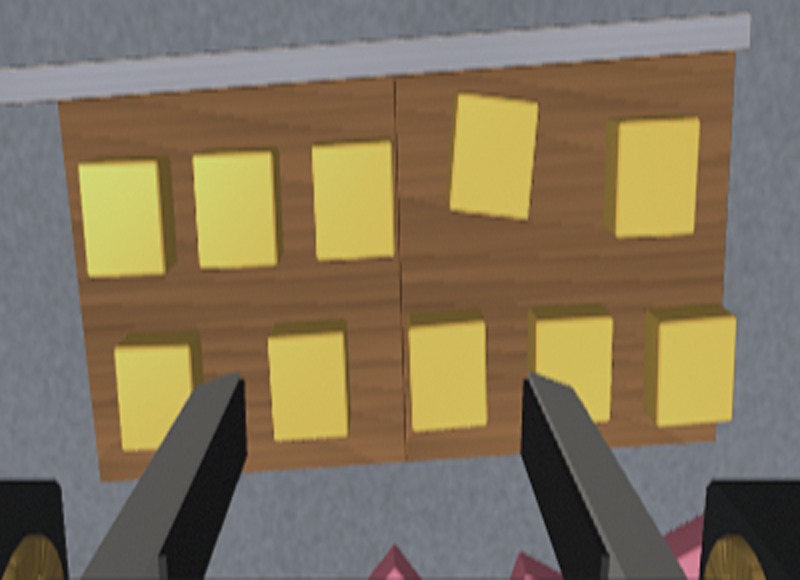

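Run:
```python
from h import *
C=cam("wrist",sense()); im=cv2.imread("pics/w5.png"); g=cv2.cvtColor(im,cv2.COLOR_BGR2GRAY)
for v in(126,150,200,240,250): print(v,g[v,320:344].tolist())
for u in(170,200,240,280,320,360): print(u,g[106:140,u].tolist())
L=[130+101/2,95+480/2.9],[130+61/2,95+100/2.9]; print(toF(ray(C,L,.024)).round(4))
```

```text
126 [101, 102, 101, 101, 101, 102, 95, 55, 103, 102, 101, 101, 101, 101, 102, 102, 101, 102, 101, 101, 102, 102, 102, 102]
150 [185, 184, 186, 186, 187, 154, 96, 102, 61, 101, 100, 99, 98, 99, 98, 98, 98, 99, 98, 98, 97, 98, 98, 98]
200 [89, 90, 91, 91, 91, 92, 91, 92, 92, 93, 63, 94, 87, 86, 86, 86, 85, 86, 84, 84, 84, 85, 85, 85]
240 [100, 99, 98, 98, 99, 97, 101, 101, 103, 102, 101, 99, 62, 111, 108, 102, 174, 180, 183, 182, 182, 182, 182, 182]
250 [112, 111, 112, 112, 112, 110, 111, 110, 110, 111, 111, 113, 96, 99, 97, 97, 97, 97, 97, 98, 99, 99, 98, 99]
170 [120, 121, 121, 119, 118, 118, 117, 117, 115, 115, 135, 156, 158, 160, 159, 156, 156, 160, 159, 156, 157, 159, 128, 82, 91, 94, 96, 97, 100, 101, 101, 98, 98, 99]
200 [121, 121, 120, 118, 118, 121, 122, 122, 110, 127, 156, 161, 161, 156, 156, 157, 158, 156, 154, 157, 156, 128, 93, 92, 90, 92, 96, 98, 99, 97, 96, 95, 98, 100]
240 [120, 121, 122, 120, 117, 117, 115, 136, 154, 160, 159, 156, 155, 155, 157, 156, 154, 156, 154, 123, 91, 96, 97, 98, 100, 102, 102, 102, 97, 91, 90, 93, 94, 93]
280 [126, 128, 127, 125, 119, 135, 154, 158, 158, 157, 158, 159, 157, 156, 156, 157, 154, 126, 96, 100, 99, 94, 97, 97, 98, 101, 101, 98, 96, 97, 98, 96, 92, 90]
320 [125, 123, 119, 136, 153, 154, 155, 155, 156, 158, 155, 154, 153, 155, 149, 123, 98, 102, 101, 102, 101, 100, 95, 98, 98, 97, 95, 97, 100, 100, 101, 102, 101, 98]
360 [117, 138, 154, 153, 152, 151, 153, 154, 153, 152, 152, 154, 147, 121, 96, 93, 91, 94, 97, 100, 94, 133, 178, 186, 186, 186, 187, 187, 187, 187, 185, 185, 185, 185]
[[-0.108   0.3886]
 [ 0.11    0.3855]]
```

The joint line is under a pixel wide and even along its length, and there is no gap along the ledge. I'm handing the job in.

```bash
python3 -c "
from h import *
im,C=shot('w6'); blocks(im,C); print(close_job())"
```

```text
[-0.056, -0.095] [0.059, 0.059] 0.5
[0.049, -0.06] [0.059, 0.059] 88.7
[-0.051, -0.001] [0.058, 0.059] 89.4
[0.066, 0.06] [0.059, 0.058] 82.3
[-0.049, 0.096] [0.059, 0.059] 0.9
[0.049, 0.163] [0.059, 0.059] 89.6
[-0.049, 0.205] [0.058, 0.059] 89.8
[0.049, 0.251] [0.058, 0.059] 88.4
[-0.049, 0.324] [0.058, 0.059] 87.7
[0.049, 0.336] [0.058, 0.059] 88.0
10 min dist 0.08500000000000002
the job is handed in; nothing more can be done
None
```

I pushed the loose board home against the ledge and the fixed board, spread all 10 blocks flat in one layer (closest centres about 85 mm apart), and handed the job in at about 78 s; no verdict was returned.

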